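Pedestal change on the labelling turntable

ROBOT

A 7-joint arm with a two-finger parallel gripper is mounted at the origin on the work surface. World frame = base frame: x ahead of the robot, y to its left, z up, the work surface at z = 0. Lengths are in m, angles in rad, forces in N, time in s.
With the tool pointing down it reaches from about 0.375 to 0.925 m from the base axis. Payload 3.1 kg.
Tool frame: the origin (TCP) lies between the finger pads; the fingertips stand 19 mm ahead of it and the grasp point (between the pads) is the TCP; z points along the fingers, y is the direction in which the jaws open and shut (so a half turn about z gives the same grasp; the last joint's range is limited). The gripper opens to 85 mm and grips with 20 to 120 N. Pads are 22 mm wide; open, the fingers measure 114 mm over their backs; the gripper's body (76 mm by 85 mm) begins 54 mm behind the grasp point. The pads swing forward as they close: fully open they stand 13 mm farther back than shut.
Start: joints at [1.003, 0.383, 0.044, 1.598, -0.018, 1.161, -0.05], TCP at [0.294, -0.58, 0.224] pointing down, gripper open.
Joint ranges: [-2.61, 2.61], [-0.41, 2.15], [-1.48, 1.57], [0, 2.5], [-1.57, 4.71], [0.05, 1.97], [-2.85, 2.85]. Speed limits (rad/s): [2.79, 2.79, 3.14, 3.14, 3.14, 3.14, 3.14].

INTERFACE

Orientations are given as a unit quaternion [x, y, z, w].
In Python, from bench import move_ptp, movel, move_j, move_gripper, pause, inverse_kinematics, read_camera, camera_params, MotionError, sign_off, look_for, tip_of, read_time_s, read_qpos, read_joint_vel, read_effort, read_eef_pos, read_tcp_rot, read_ft_force, read_ft_torque, read_finger_gap gives the robot as it stands. Calls block until the motion is done:
- move_ptp(position, orientation): joint-space move of the TCP to a pose.
- movel(position, orientation=None, speed=0.15): straight line of the TCP; orientation=None keeps the orientation; speed is the mean speed in m/s.
- move_j(angles): joint-space move.
- move_gripper(opening, effort=None): finger opening in m; effort is the grip in N (None keeps the last); returns when the fingers have stopped.
- pause(seconds).
- inverse_kinematics(position, orientation): joint angles nearest the present ones, or None.
- read_camera(name): name is "scene" or "top" or "wrist"; returns the picture (480x640x3 uint8, red, green, blue); there is no depth.
- camera_params(name): a dict with "K" (3x3 intrinsics, pixels), "dist_coeffs" ([k1, k2, p1, p2, k3] as OpenCV has them; the pictures are not rectified), "camera_from_world" (4x4, takes a point from world to camera coordinates). Camera axes: x right, y down, z forward; pixel columns grow to the right and rows downward; lengths in m; the calibration is good to about 2 mm. A picture is of the moment at which its call begins: read the wrist's pose just before it. camera_params takes no time and is no camera call; for the wrist camera it gives the pose at the moment of the call.
A pose or a line that the arm cannot do raises MotionError and nothing moves.
- sign_off(): hands the job in, once; it reports no verdict.
Trained networks look in the newest picture that a camera, given by its name, has taken for a name from the list of things; names that differ only in an ending like _2 or _b are one class to them, and where a whole thing is asked for, a point or a joint stands for the part that bears it (a point fixed in the world has none). Each returns a list of dicts, best first, with "confidence" (0 to 1); they miss things now and then, are a little off and sometimes report something else, mostly with a low value. They report only what shows in the picture. A call takes as long as a camera call.
- look_for(camera, name): "at" ([column, row] in pixels, amid what is visible of it).
- tip_of(camera, name): "at" ([column, row] in pixels: a listed point, or the origin of a listed thing).
Readings, each from a call of its own:
- read_time_s(): time.
- read_qpos(): joint angles.
- read_joint_vel(): joint speeds.
- read_effort(): joint torques, N m.
- read_eef_pos(): TCP position.
- read_tcp_rot(): TCP orientation.
- read_ft_force(): force on the tool from outside, world axes, zero at the start.
- read_ft_torque(): the same for the moment, N m.
- read_finger_gap(): finger opening in m.
Only numpy, scipy, OpenCV 4.12 (cv2) and the standard library are available. Lean on these libraries where they do the work, as an engineer would, in place of code of your own. Each camera call takes 0.05 s, during which the arm holds its last target.

TASK

The next bottles are shorter, so build the pedestal on the labelling turntable: lay the wide metal spacer disc flat and centred on the round rubber pad, let go of it, then lay the narrow disc centred on top of the wide one. Then pull the turntable's sprung index plunger fully back by its black knob so that its pin is clear of the hole in the rim, and finish while still holding it back in the gripper, so that I can turn the table. Leave the bottles and the other things on the bench where they are.

Things in the scene. Friction and masses are not known exactly. Their poses are not given: they have to be found in the camera images.
- turntable: Fixed labelling turntable; stays still during the job. Round grey base 170 mm across, 22 mm high; steel table 170 mm across, 36 to 72 mm above the bench; black rubber pad in its middle. Origin: on its axis at bench level, z up; own -x points out to the plunger: rim at 85 mm, open gap showing the pin, guide block at 105 to 135 mm (36 mm wide, top 76 mm above the bench), then the knob
- pad_top (a point): centre of the flat top of the round rubber pad, 76 mm across, 78 mm above the bench; axes as turntable
- plunger: Sprung index plunger: level steel pin 9 mm thick, 55 mm above the bench, black round knob at its outer end. Slides straight out along the turntable's -x by 24 mm to a hard stop, spring 6 N at rest, 13 N fully back; springs home if let go. Axes as turntable; origin on the turntable's axis at bench level when home, moving with the plunger
- knob_grip (a point): centre of the knob's grip, 55 mm above the bench, 163 mm from the turntable's axis when home; moves with the plunger. Grip: level cylinder 26 mm in diameter, 26 mm long along the pull; at its outer end a flange 34 mm in diameter, 6 mm thick; behind it 15 mm of 12 mm stem to the guide block. Free below to the bench: can be pinched from above, across the pull. Axes as turntable
- pin_tip (a point): tip of the plunger's pin; home it is 14 mm inside the rim hole, fully back it stands 10 mm clear of the rim
- rim_hole (a point): mouth of the hole in the turntable's rim that the pin sits in, 85 mm from the axis, 55 mm above the bench
- wide_disc: solid aluminium spacer disc, 60 mm in diameter, 14 mm thick, about 110 g, lying flat on the bench; origin: centre of its underside, z up
- narrow_disc: solid aluminium spacer disc, 44 mm in diameter, 14 mm thick, about 60 g, lying flat on the bench; origin: centre of its underside, z up
- bottle_a: closed glass bottle of red sauce with a gold cap, 54 mm wide, 170 mm high, standing; origin: centre of its underside. Bystander
- bottle_b: closed glass bottle of red sauce with a gold cap, 54 mm wide, 170 mm high, standing; origin: centre of its underside. Bystander
- bottle_c: closed glass bottle of red sauce with a gold cap, 54 mm wide, 170 mm high, standing; origin: centre of its underside. Bystander
- jar: closed jar, 68 mm wide, 85 mm high, standing; origin: centre of its underside. Bystander
- funnel_cup: white plastic cup, 80 mm wide at the rim, 85 mm high, standing; origin: centre of its underside. Bystander
- tape_roll: open cardboard-brown tape roll, 80 mm across with a 56 mm hole, 24 mm high, lying flat; origin: centre of its underside. Bystander, not a spacer
- spatula: spatula about 0.28 m long lying on the bench to the robot's right; origin near its middle. Bystander

How it is judged:
On the way, in this order (a step that is already met when the one before it is completed fails the run):
1. the wide disc lies flat and centred on the rubber pad, let go and at rest (horizontal distance between wide_disc and pad_top below 0.008 m and z of wide_disc in the frame of pad_top between -0.004 and 0.004 m and angle between wide_disc's own z axis and vertical below 0.12 rad and contact force between the fingers and wide_disc below 0.3 N and linear speed of wide_disc below 0.02 m/s), for 0.2 s.
2. the narrow disc lies flat and centred on the wide one, let go and at rest (all of step 1 and horizontal distance between narrow_disc and pad_top below 0.008 m and z of narrow_disc in the frame of pad_top between 0.01 and 0.018 m and angle between narrow_disc's own z axis and vertical below 0.12 rad and horizontal distance between narrow_disc and wide_disc below 0.008 m and contact force between the fingers and narrow_disc below 0.3 N and linear speed of narrow_disc below 0.02 m/s), for 0.2 s.
At the end, for the whole second after the job is handed in: Wide disc flat on the pad, narrow disc flat on it, each within 8 mm of the pad's centre and of one another, untouched, at rest, not leaning on the plunger; the fingers hold the plunger (over 4 N) with its pin tip over 6.5 mm clear of the rim, so within 3.5 mm of its stop (all of step 2 and x of pin_tip in the frame of rim_hole below -0.0065 m and contact force between the fingers and plunger above 4 N and contact force between plunger and wide_disc below 0.2 N and contact force between plunger and narrow_disc below 0.2 N); the arm keeps its last pose, push and grip.
It fails at once if a bystander is moved by more than 30 mm or tipped (distance of any of bottle_a, bottle_b, bottle_c, jar, funnel_cup, tape_roll, spatula from where it was at the start of the episode above 0.03 m or angle between any of bottle_a, bottle_b, bottle_c, jar, funnel_cup's own z axis and vertical above 0.4 rad).
It also fails if it takes over 64 s, if anything falls off the work surface, if the arm or the gripper's body presses on something with over 40 N, if the wrist force passes 120 N, or if a joint passes its speed limit or range.

## Working session

There is one attempt and no reset: what is moved stays moved. The work goes in short steps, each a Python script; the robot and the scene stay as the last script left them, time stands still between calls to the robot, and variables do not carry over. Pictures are saved under pics/ and viewed, and the job is handed in when it is done.

```bash
mkdir -p pics; ls; python3 - <<'E'
from bench import *
import cv2
print(read_time_s(), read_eef_pos(), read_tcp_rot(), read_finger_gap(), read_ft_force())
for n in ["scene","top","wrist"]:
    im=read_camera(n); cv2.imwrite(f"pics/{n}0.png",im[:,:,::-1])
    p=camera_params(n); print(n,p)
    for o in ["turntable","pad_top","knob_grip","plunger","rim_hole","wide_disc","narrow_disc"]:
        if n=="wrist": continue
        print(o,[(d["confidence"],d["at"]) for d in tip_of(n,o)[:2]])
print(read_time_s())
E
```

```text
pics
0.0 [ 0.29381545 -0.57870018  0.22294958] [ 9.72529951e-01  2.32773910e-01 -3.71657840e-04 -1.28999451e-03] 0.08507217871308032 [ 0.1957434  -0.21528024 -0.33633442]
scene {'K': array([[604.8478186 ,   0.        , 308.26775842],
       [  0.        , 604.8478186 , 247.18716717],
       [  0.        ,   0.        ,   1.        ]]), 'dist_coeffs': array([-0.16417375,  0.        ,  0.        ,  0.        ,  0.        ]), 'camera_from_world': array([[-0.77191915,  0.63538643,  0.02061334,  0.46601379],
       [ 0.3140009 ,  0.40926652, -0.85668218, -0.09779132],
       [-0.55276058, -0.65481677, -0.51543257,  1.56579911],
       [ 0.        ,  0.        ,  0.        ,  1.        ]])}
turntable [(0.56, [277.6, 268.4]), (0.47, [262.1, 231.2])]
pad_top [(0.68, [283.9, 239.7]), (0.63, [436.6, 316.0])]
knob_grip [(0.57, [257.0, 212.9])]
plunger []
rim_hole [(0.95, [266.7, 231.7])]
wide_disc [(0.87, [436.3, 317.6])]
narrow_disc [(0.86, [377.8, 349.1]), (0.66, [197.8, 280.9])]
top {'K': array([[465.96971454,   0.        , 320.51290905],
       [  0.        , 465.96971454, 226.54574096],
  
[... 591 characters left out ...]
207.5, 280.9])]
narrow_disc [(0.77, [217.5, 217.2]), (0.64, [164.5, 174.0])]
wrist {'K': array([[388.89006969,   0.        , 319.68390913],
       [  0.        , 388.89006969, 239.29328467],
       [  0.        ,   0.        ,   1.        ]]), 'dist_coeffs': array([-0.05808203,  0.        ,  0.        ,  0.        ,  0.        ]), 'camera_from_world': array([[ 4.53161154e-01, -8.91428588e-01, -2.04564139e-04,
        -6.49780795e-01],
       [-8.56653984e-01, -4.35546797e-01,  2.76483163e-01,
        -3.60279870e-02],
       [-2.46554093e-01, -1.25116188e-01, -9.61018740e-01,
         3.78315985e-01],
       [ 0.00000000e+00,  0.00000000e+00,  0.00000000e+00,
         1.00000000e+00]])}
0.85
```

View pics/scene0.png

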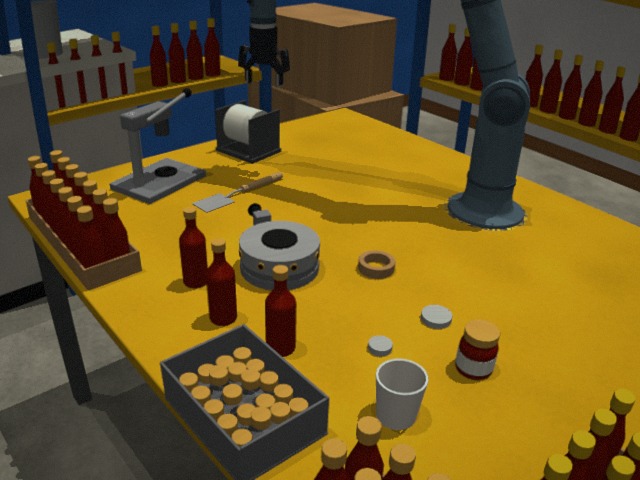

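View pics/top0.png

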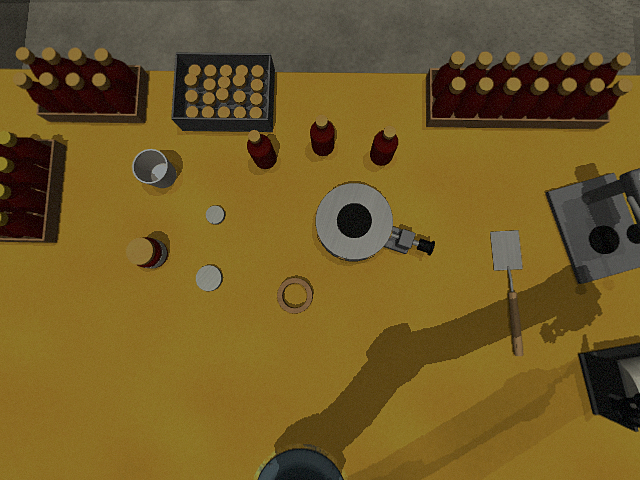

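```bash
cat > h.py <<'E'
import numpy as np, cv2
from bench import *
def ray(cam,uv):
    p=camera_params(cam); T=p["camera_from_world"]
    x=cv2.undistortPoints(np.array([[uv]],float),p["K"],p["dist_coeffs"])[0,0]
    R=T[:3,:3]; return -R.T@T[:3,3], R.T@np.array([x[0],x[1],1])
def atz(cam,uv,z):
    o,d=ray(cam,uv); return (o+d*(z-o[2])/d[2])
def proj(cam,P):
    p=camera_params(cam); T=p["camera_from_world"]
    return cv2.projectPoints(np.atleast_2d(np.array(P,float)),cv2.Rodrigues(T[:3,:3])[0],T[:3,3],p["K"],p["dist_coeffs"])[0][:,0]
E
python3 - <<'E'
from h import *
for n,a,b,z in [("pad",(283.9,239.7),(351.9,221.7),.078),("turnt",(277.6,268.4),(351.9,226.4),0),("knob",(257,212.9),(423.6,243.8),.055),("rim",(266.7,231.7),(392,234.7),.055),("wide",(436.3,317.6),(207.5,280.9),0),("narrow",(377.8,349.1),(217.5,217.2),0)]:
    print(n,atz("scene",a,z),atz("top",b,z))
E
```

```text
pad [ 0.59526328 -0.09252378  0.078     ] [ 0.59273258 -0.099898    0.078     ]
turnt [ 0.5996709  -0.10917245  0.        ] [ 0.59295124 -0.10328011  0.        ]
knob [ 0.54593053 -0.2598383   0.055     ] [ 0.55017853 -0.25891474  0.055     ]
rim [ 0.58020511 -0.17442261  0.055     ] [ 0.56886552 -0.18965536  0.055     ]
wide [0.46162909 0.21988877 0.        ] [0.45875748 0.22884044 0.        ]
narrow [0.61765874 0.21443451 0.        ] [0.6083545  0.21349771 0.        ]
```

The scene view shows the turntable at about (280,245), with the knob at (256,212) to its robot-right side. The wide disc is at (436,317) and the narrow one at (380,345). In the top view the pad is at (354,220), the knob at (427,246), and the discs at (208,278) and (215,214). Next I'll fit outlines to get more accurate positions.

```bash
cat >> h.py <<'E'
def blob(im,uv,r,mode):
    hsv=cv2.cvtColor(im,cv2.COLOR_RGB2HSV)
    if mode=="bright": m=((hsv[...,1]<80)&(hsv[...,2]>100))
    else: m=(hsv[...,2]<60)
    m=m.astype(np.uint8)
    w=np.zeros_like(m); cv2.circle(w,(int(uv[0]),int(uv[1])),r,1,-1); m&=w
    n,l,s,c=cv2.connectedComponentsWithStats(m)
    k=1+np.argmax(s[1:,4]); mm=(l==k).astype(np.uint8)
    ct=max(cv2.findContours(mm,cv2.RETR_EXTERNAL,cv2.CHAIN_APPROX_NONE)[0],key=len)
    e=cv2.fitEllipse(ct); return ct[:,0],e,s[k,4]
def circ(cam,ct,z):
    P=np.array([atz(cam,c,z) for c in ct])[:,:2]
    A=np.c_[2*P,np.ones(len(P))]; s=np.linalg.lstsq(A,(P**2).sum(1),rcond=None)[0]
    return s[:2],2*np.sqrt(s[2]+s[0]**2+s[1]**2)
E
python3 - <<'E'
from h import *
ims={n:cv2.imread(f"pics/{n}0.png")[:,:,::-1].copy() for n in("scene","top")}
for n,cam,uv,r,mode,z in [("pad","top",(354,220),26,"dark",.078),("wide","top",(208,278),22,"bright",.014),("narrow","top",(215,214),20,"bright",.014),("table","top",(354,221),48,"bright",.072),
 ("pad","scene",(280,239),22,"dark",.078),("wide","scene",(436,316),22,"bright",.014),("narrow","scene",(380,345),20,"bright",.014)]:
    try:
        ct,e,a=blob(ims[cam],uv,r,mode); print(n,cam,np.round(e[0],1),a,circ(cam,ct,z))
    except Exception as ex: print(n,cam,ex)
for c,uv,rr in [("top",(400,240),50),("top",(210,250),60),("scene",(410,330),60),("scene",(265,230),60)]:
    x,y=uv; cv2.imwrite(f"pics/c_{c}_{x}.png",cv2.resize(ims[c][y-rr:y+rr,x-rr:x+rr,::-1],(580,580),interpolation=cv2.INTER_CUBIC))
a=cv2.hconcat([cv2.imread(f"pics/{f}") for f in("c_top_400.png","c_top_210.png")]);b=cv2.hconcat([cv2.imread(f"pics/{f}") for f in("c_scene_265.png","c_scene_410.png")])
cv2.imwrite("pics/crops.png",cv2.resize(cv2.vconcat([a,b]),(600,600)))
E
```

```text
pad top [353.8 220.2] 956 (array([ 0.59638763, -0.10391235]), np.float64(0.07416419898305122))
wide top [208.  277.7] 511 (array([0.46591975, 0.22441407]), np.float64(0.05628200538994417))
narrow top [214.4 214.2] 253 (array([0.61334713, 0.21769254]), np.float64(0.04003419921799247))
table top [354.4 221. ] 3614 (array([ 0.59620575, -0.10560888]), np.float64(0.16681142022711287))
pad scene [279.  238.5] 552 (array([ 0.5997627 , -0.10340732]), np.float64(0.07566921711194864))
wide scene [436.4 313.9] 443 (array([0.46765855, 0.22286101]), np.float64(0.05701113736796338))
narrow scene [380. 343.] 289 (array([0.61500757, 0.21575655]), np.float64(0.04078137999100581))
```

View pics/crops.png

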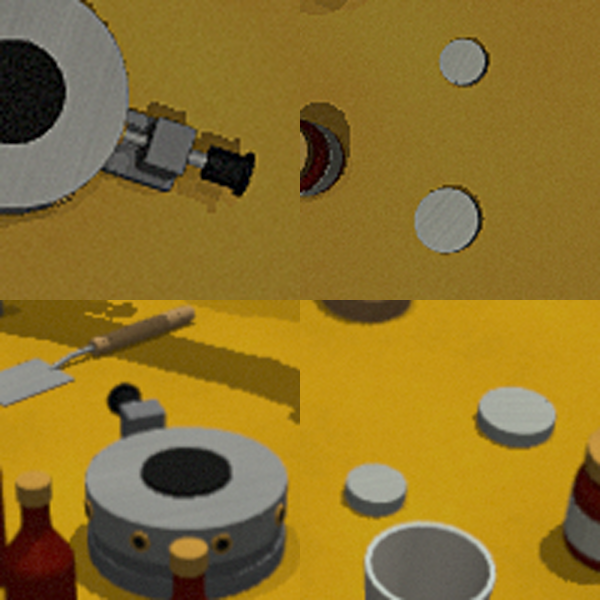

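```bash
cat >> h.py <<'E'
def Q(a): return [float(np.cos(a/2)),float(np.sin(a/2)),0.,0.]
PAD=np.array([.598,-.104]); WIDE=np.array([.467,.2236]); NAR=np.array([.614,.2167])
E
python3 - <<'E'
from h import *
for n in ["bottle_a","jar","funnel_cup","tape_roll"]:
    print(n,[(d["confidence"],atz("top",d["at"],0).round(3)[:2]) for d in tip_of("top",n)[:3]])
for nm,P in [("w",WIDE),("n",NAR),("p",PAD),("k",(.551,-.26)),("k2",(.543,-.283))]:
  for a in np.arange(-3,3.1,.5) if nm[0]!='k' else (-1.863,1.278):
    q=inverse_kinematics([*P,.1],Q(a)); print(nm,round(float(a),2),None if q is None else np.round(q,2))
E
```

```text
bottle_a [(0.84, array([ 0.768, -0.168])), (0.74, array([0.756, 0.102])), (0.71, array([ 0.792, -0.026]))]
jar [(0.69, array([0.52 , 0.358]))]
funnel_cup []
tape_roll [(0.92, array([0.424, 0.02 ]))]
w -3.0 [ 0.35  0.51 -1.04  1.98  0.54  0.96  0.75]
w -2.5 [ 0.48  0.65 -1.24  1.97  0.72  1.05  1.12]
w -2.0 [ 0.48  0.65 -1.24  1.97  0.72  1.05  1.62]
w -1.5 [ 0.48  0.65 -1.24  1.97  0.72  1.05  2.12]
w -1.0 [-1.46  0.56  1.16  2.05 -0.65  0.95 -2.53]
w -0.5 [-1.14  0.35  0.71  2.04 -0.3   0.85 -2.33]
w 0.0 [ 0.12  0.39 -0.74  1.99  0.34  0.89 -2.37]
w 0.5 [ 0.21  0.43 -0.86  1.98  0.41  0.91 -1.93]
w 1.0 [ 0.28  0.46 -0.95  1.98  0.47  0.93 -1.48]
w 1.5 [ 0.33  0.5  -1.02  1.98  0.52  0.95 -1.02]
w 2.0 [ 0.34  0.5  -1.02  1.98  0.53  0.95 -0.52]
w 2.5 [ 0.34  0.5  -1.03  1.98  0.53  0.96 -0.03]
w 3.0 [ 0.35  0.51 -1.03  1.98  0.54  0.96  0.47]
n -3.0 [ 0.15  0.64 -0.74  1.66  0.49  1.04  0.96]
n -2.5 [ 0.43  0.93 -1.25  1.65  0.92  1.27  1.2 ]
n -2.0 [ 0.43  0.93 -1.25  1.65  0.92  1.27  1.7 ]
n -1.5 [ 0.43  0.93 -1.25  1.65  0.92  1.27  2.2 ]
n -1.0 [-1.25  1.06  1.36  1.73 -1.08  1.
[... 574 characters left out ...]
.8   0.99  1.37  1.84 -1.03  1.25 -2.18]
p -1.0 [ 0.14  0.44 -0.05  1.8   0.03  0.9  -2.49]
p -0.5 [ 0.2   0.44 -0.12  1.8   0.07  0.9  -2.02]
p 0.0 [ 0.27  0.45 -0.21  1.79  0.11  0.91 -1.56]
p 0.5 [ 0.33  0.46 -0.28  1.79  0.16  0.92 -1.09]
p 1.0 [ 0.4   0.47 -0.37  1.79  0.2   0.92 -0.62]
p 1.5 [ 0.47  0.48 -0.45  1.78  0.25  0.93 -0.16]
p 2.0 [ 0.53  0.5  -0.53  1.78  0.31  0.95  0.3 ]
p 2.5 [ 0.53  0.5  -0.53  1.78  0.3   0.94  0.8 ]
p 3.0 [ 0.54  0.5  -0.55  1.78  0.31  0.95  1.29]
k -1.86 [-0.53  0.99  1.37  1.84 -1.04  1.26 -2.28]
k 1.28 [ 0.58  0.46 -0.26  1.79  0.14  0.92 -0.03]
k2 -1.86 [-0.49  0.99  1.37  1.83 -1.04  1.26 -2.24]
k2 1.28 [ 0.61  0.46 -0.24  1.78  0.13  0.92  0.02]
```

```bash
python3 - <<'E'
from h import *
A=1.28
# swing at j3~0
q=np.array(read_qpos()); 
q0=np.array([-0.44,0.3,0.0,1.75,0.0,1.09,-1.3])
move_j(q0.tolist())
print(read_time_s(),read_eef_pos(),read_tcp_rot())
move_ptp([*WIDE,.2],Q(A)); move_gripper(.08)
print(read_time_s(),np.round(read_qpos(),2),read_eef_pos())
im=read_camera("wrist"); cv2.imwrite("pics/w1.png",im[:,:,::-1])
print(proj("wrist",[[*WIDE,.014],[*NAR,.014]]))
c=proj("wrist",[*WIDE,.014])[0]
ct,e,a=blob(im,c,120,"bright"); print(e,a,circ("wrist",ct,.014))
E
```

```text
3.9917 [0.55677034 0.21470993 0.20588577] [9.37925506e-01 3.46835654e-01 8.44259852e-04 2.48700903e-04]
4.7417 [-0.42  0.17 -0.11  1.93  0.02  1.04 -0.84] [0.46837223 0.22316702 0.20024225]
[[318.31474778 210.96460057]
 [483.58227682 170.69642053]]
((314.8425598144531, 210.3914031982422), (59.900726318359375, 66.40774536132812), 157.04931640625) 2917 (array([0.46408222, 0.2242718 ]), np.float64(0.053638305312616236))
```

View pics/w1.png

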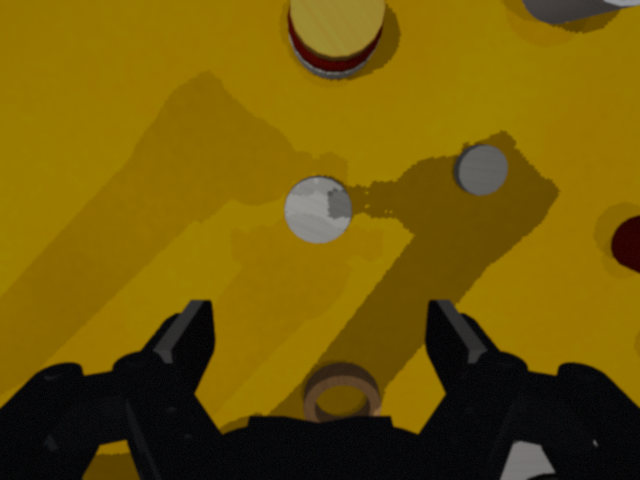

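The wrist view shows the wide disc centred at about (318,210). My estimate projects to (318,211), so the two agree. Now grasping.

```bash
python3 - <<'E'
from h import *
A=1.28
movel([*WIDE,.06],Q(A),speed=.2)
movel([*WIDE,.018],Q(A),speed=.06)
print(read_eef_pos(),read_ft_force())
move_gripper(.05,40); print(read_finger_gap(),read_ft_force(),read_eef_pos())
im=read_camera("wrist"); cv2.imwrite("pics/w2.png",im[:,:,::-1])
movel([*WIDE,.06],Q(A),speed=.08)
print(read_finger_gap(),read_ft_force(),read_time_s())
im=read_camera("wrist"); cv2.imwrite("pics/w3.png",im[:,:,::-1])
E
```

```text
[0.46715491 0.22370174 0.01801558] [0.84203843 1.13422053 0.11214856]
0.050237659449896076 [ 0.37365752 -0.18680101  0.21881205] [0.46715446 0.22367642 0.0182224 ]
0.050084375423163165 [-0.44766408  0.6348942  -0.355704  ] 7.6167
```

View pics/w3.png

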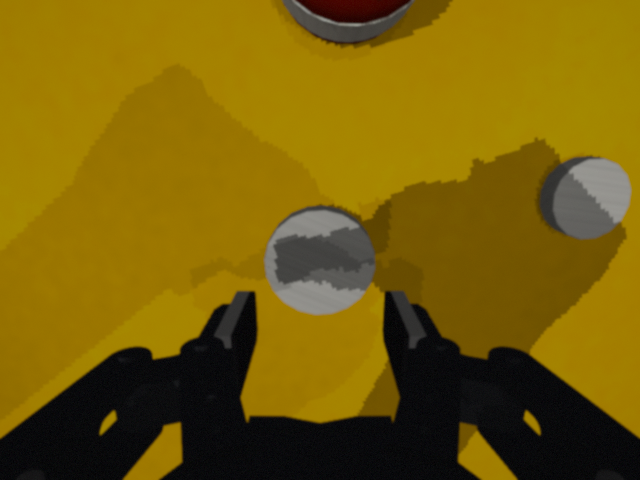

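The fingers closed to 50 mm without catching the disc. I'll look at the picture taken while they were down.

```bash
python3 - <<'E'
from h import *
im=cv2.imread("pics/w3.png")[:,:,::-1].copy()
print(proj("wrist",[[*WIDE,.014],[*NAR,.014]]), read_eef_pos(),read_tcp_rot())
e=np.array(read_eef_pos()); T=camera_params("wrist")["camera_from_world"]
print("cam pos",-T[:3,:3].T@T[:3,3])
print(proj("wrist",[e,e+[0,0,-.019],e+[0,0,-.01]]))
E
```

```text
[[320.32136446 264.70111214]
 [593.96253905 199.90988247]] [0.4666571  0.22336587 0.05979826] [ 8.02111490e-01  5.97174226e-01 -3.16183215e-04 -2.31363464e-05]
cam pos [0.48690066 0.29083592 0.20873188]
[[319.77886628 302.52287338]
 [319.8026215  284.88695682]
 [319.79199577 292.77951478]]
```

View pics/w2.png

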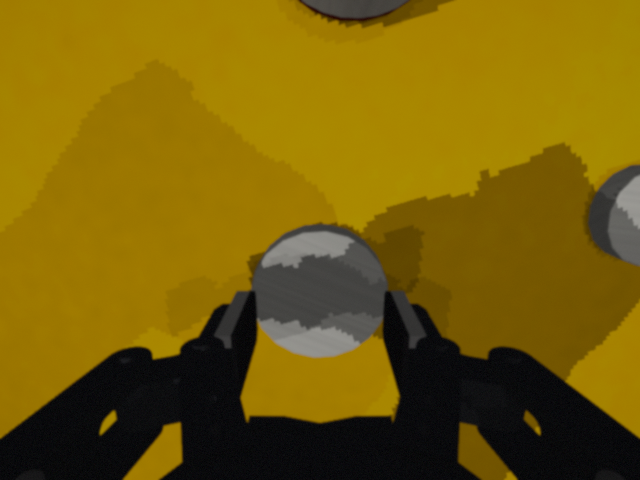

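```bash
python3 - <<'E'
from h import *
from scipy.spatial.transform import Rotation as R
e=np.array(read_eef_pos()); Rt=R.from_quat(read_tcp_rot()).as_matrix()
T=camera_params("wrist")["camera_from_world"]
print("tcp depth",(T@[*e,1])[:3])
for g,u in [(.0501,((256,292),(384,292)))]:
    o,d1=ray("wrist",u[0]); _,d2=ray("wrist",u[1])
    s=g/np.linalg.norm(d1-d2)
    for d in(d1,d2): print(s,Rt.T@(o+s*d-e))
# image w1 (gap .08) same camera-tool geometry
u=((213,300),(427,300)); o,d1=ray("wrist",u[0]); _,d2=ray("wrist",u[1]); s=.08/np.linalg.norm(d1-d2); print(s,[Rt.T@(o+s*d-e) for d in (d1,d2)])
# where would pad edge points at tool z=+.012.. x=+-.011 land
for x in(-.011,.011):
  for z in (0,.01,.019): print(x,z,proj("wrist",e+Rt@np.array([x,.025,z])))
E
```

```text
tcp depth [3.97665498e-05 2.64795492e-02 1.62610161e-01]
0.15181000552684573 [ 0.00859311 -0.02496659 -0.00877377]
0.15181000552684573 [ 0.0086184  0.0251334 -0.0087539]
0.1445244261497358 [array([ 0.00861426, -0.03991845, -0.01635203]), array([ 0.00865447,  0.04008153, -0.01632034])]
-0.011 0 [[378.20904391 325.9484936 ]]
-0.011 0.01 [[375.05418189 315.15504646]]
-0.011 0.019 [[372.4889959  306.38741292]]
0.011 0 [[380.60161595 278.0220858 ]]
0.011 0.01 [[377.17221547 269.49608178]]
0.011 0.019 [[374.39814183 262.60473085]]
```

The picture puts the fingertips well behind the stated position, about 9 mm behind the TCP at this opening. I'll probe downward gently to find the true tip height.

```bash
python3 - <<'E'
from h import *
A=1.28
move_gripper(.07,40)
movel([*WIDE,.020],Q(A),speed=.15)
pause(.1); f0=np.array(read_ft_force()); print(f0)
z=.020
while z>-.012:
    z-=.002
    movel([*WIDE,z],Q(A),speed=.04); f=np.array(read_ft_force())-f0
    print(round(z,3),np.round(f,1),np.round(read_eef_pos()[2],4))
    if f[2]>3: break
im=read_camera("wrist"); cv2.imwrite("pics/w4.png",im[:,:,::-1]); print(read_time_s(),read_finger_gap())
E
```

```text
[-1.06150392  0.45915515 -0.08928025]
0.018 [ 0.5 -0.6  0.3] 0.0186
0.016 [ 0.  -0.  -0.4] 0.016
0.014 [ 1.7 -1.2 -0.7] 0.0138
0.012 [ 0.5 -0.2  0.6] 0.0118
0.01 [1.6 0.2 0.9] 0.0098
0.008 [ 0.9 -0.5  0.2] 0.0078
0.006 [ 0.6 -0.2 -0.2] 0.0059
0.004 [ 0.6 -1.1  0.7] 0.0038
0.002 [1.5 0.4 0.7] 0.0018
0.0 [ 0.5 -0.9  0.3] -0.0002
-0.002 [ 0.8 -0.1 -0.3] -0.0022
-0.004 [ 1.4 -0.1 -0.6] -0.0042
-0.006 [ 0.1 -1.7 -0.4] -0.0062
-0.008 [ 0.8 -0.3  0.5] -0.0082
-0.01 [ 2.1 -0.6  0.2] -0.0102
-0.012 [ 1.8 -0.7  1.4] -0.0122
12.5667 0.07004304152668196
```

View pics/w4.png

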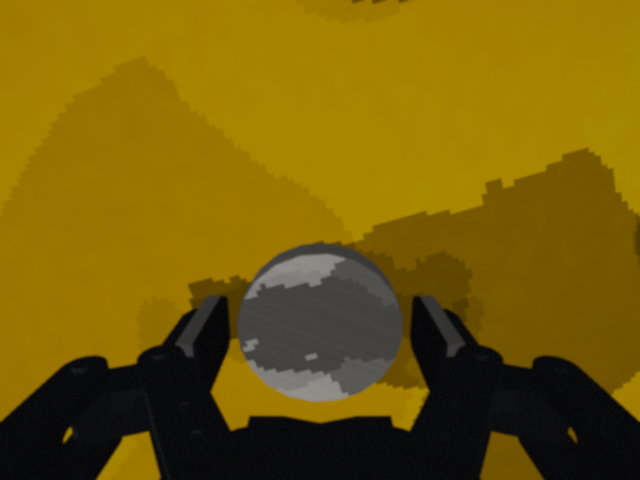

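```bash
python3 - <<'E'
from h import *
from scipy.spatial.transform import Rotation as R
e=np.array(read_eef_pos()); 
print(e,proj("wrist",[*WIDE,.014]), np.round(read_qpos(),3))
for u in [((228,297),(412,297)),((222,375),(418,375))]:
    o,d1=ray("wrist",u[0]); _,d2=ray("wrist",u[1]); s=.07/np.linalg.norm(d1-d2); print(s,[(o+s*d) for d in (d1,d2)])
f0=np.array(read_ft_force())
z=-.012
A=1.28
while z>-.022:
    z-=.002
    movel([*WIDE,z],Q(A),speed=.06); f=np.array(read_ft_force())-f0
    print(round(z,3),np.round(f,1),np.round(read_eef_pos()[2],4))
    if f[2]>3: break
E
```

```text
[ 0.46693122  0.22355622 -0.01210706] [[319.86333167 334.02201001]] [-0.444  0.486 -0.095  2.05   0.077  0.609 -0.882]
0.14727099330708154 [array([0.43595342, 0.24177145, 0.00144322]), array([0.5030237 , 0.2217321 , 0.00140726])]
0.13736123853018675 [array([0.42944497, 0.21998199, 0.01829451]), array([0.49651485, 0.19994132, 0.01825895])]
-0.014 [-0.2 -0.4 -1.1] -0.0142
-0.016 [-4.2 -1.7 11. ] -0.0145
```

The fingertips touched the bench at a reported TCP z of about −0.0145, with a 70 mm gap. So the real tips sit about 14 mm behind the reported TCP, not ahead of it as the spec says. Both the wrist image and the contact show this. From here I'll use the measured heights.

```bash
python3 - <<'E'
from h import *
A=1.28
movel([*WIDE,-.008],Q(A),speed=.06)
move_gripper(.05,40); print(read_finger_gap(),read_ft_force(),read_eef_pos())
movel([*WIDE,.03],Q(A),speed=.1)
print(read_finger_gap(),read_ft_force(),read_time_s())
im=read_camera("wrist"); cv2.imwrite("pics/w5.png",im[:,:,::-1])
E
```

```text
0.05794407424616603 [-1.32195426  0.07190859  4.99534405] [ 0.46714778  0.22364348 -0.0077163 ]
0.05855210244643315 [-0.40383171 -0.04849762 -1.82900729] 14.1417
```

View pics/w5.png

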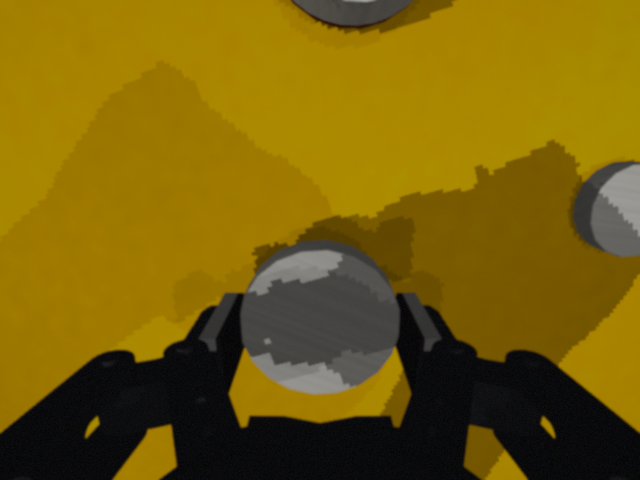

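```bash
python3 - <<'E'
from h import *
A=1.28
movel([*WIDE,.14],Q(A),speed=.25)
movel([*PAD,.14],Q(A),speed=.25)
print(read_time_s(),read_finger_gap(),np.round(read_qpos(),2))
im=read_camera("wrist"); cv2.imwrite("pics/w6.png",im[:,:,::-1])
im=read_camera("top"); cv2.imwrite("pics/t6.png",im[:,:,::-1])
im=read_camera("scene"); cv2.imwrite("pics/s6.png",im[:,:,::-1])
print(proj("wrist",[*PAD,.078]))
E
```

```text
16.3417 0.05815504131772995 [ 0.04  0.39  0.08  1.78 -0.04  0.97 -0.16]
[[320.96938104 258.56506806]]
```

View pics/w6.png

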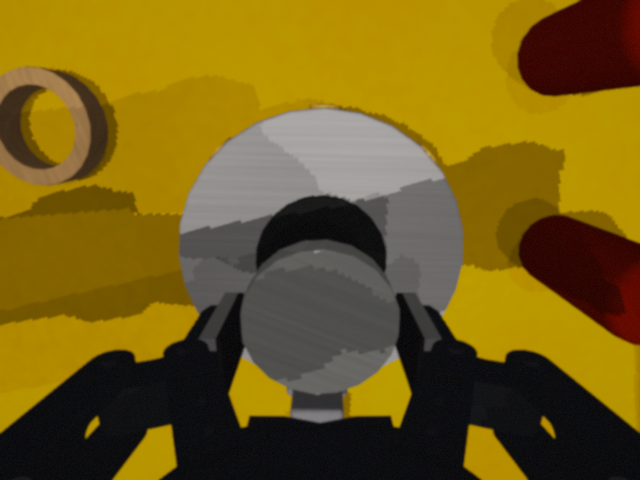

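View pics/s6.png

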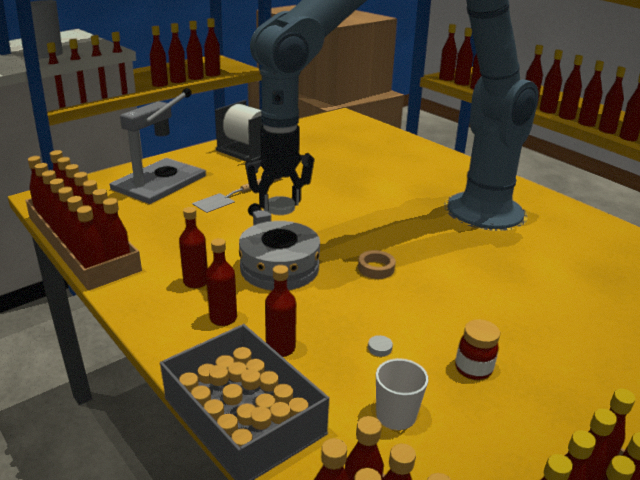

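The scene view shows the held disc at (281,205), straight above the pad at (280,239). In the wrist view the pad is centred on column 321, level with the midline of the jaws. I'll lower it now.

```bash
python3 - <<'E'
from h import *
print("pred disc",proj("wrist",[*PAD,.162]),proj("scene",[*PAD,.162]),proj("top",[*PAD,.162]))
im=cv2.imread("pics/t6.png")[:,:,::-1]
A=1.28
movel([*PAD,.080],Q(A),speed=.15)
f0=np.array(read_ft_force()); z=.080
while z>.0665:
    z-=.0015
    movel([*PAD,z],Q(A),speed=.05); f=np.array(read_ft_force())-f0
    if f[2]>4: break
print(z,f,read_eef_pos())
move_gripper(.08); pause(.1)
movel([*PAD,.16],Q(A),speed=.2)
im=read_camera("wrist"); cv2.imwrite("pics/w7.png",im[:,:,::-1])
print(proj("wrist",[[*PAD,.092],[*PAD,.078]]),read_time_s())
im=read_camera("scene"); cv2.imwrite("pics/s7.png",im[:,:,::-1])
E
```

```text
pred disc [[321.51241407 332.63559692]] [[279.38069021 201.94363347]] [[355.83082017 213.11286812]]
0.06949999999999999 [-1.94863964  0.7874313   5.35226639] [ 0.59828823 -0.10406704  0.07041058]
[[322.59499866 252.97436985]
 [322.51118285 245.92153335]] 19.8917
```

View pics/w7.png

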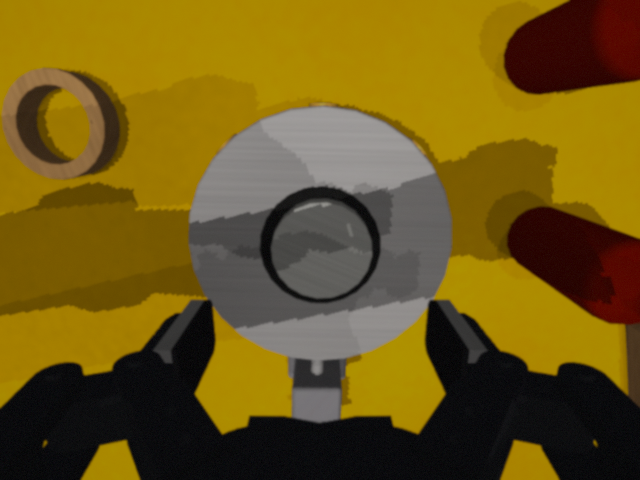

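The wide disc lies on the pad with an even dark ring around it, left gap about 9 px and right about 4 px, so roughly 2 mm off centre. Next is the narrow disc.

```bash
python3 - <<'E'
from h import *
A=1.28
movel([*NAR,.16],Q(A),speed=.25); move_gripper(.06,40)
movel([*NAR,.06],Q(A),speed=.2)
im=read_camera("wrist"); cv2.imwrite("pics/w8.png",im[:,:,::-1])
c=proj("wrist",[*NAR,.014])[0]
print(c,read_time_s())
try:
    ct,e,a=blob(im,c,80,"bright"); print(e,a,circ("wrist",ct,.014))
except Exception as ex: print(ex)
E
```

```text
[317.07125683 266.10618287] 22.4083
((315.5781555175781, 290.2019958496094), (19.170001983642578, 58.77766418457031), 95.90620422363281) 868 (array([0.61030123, 0.20496499]), np.float64(0.021789380269036495))
```

View pics/w8.png

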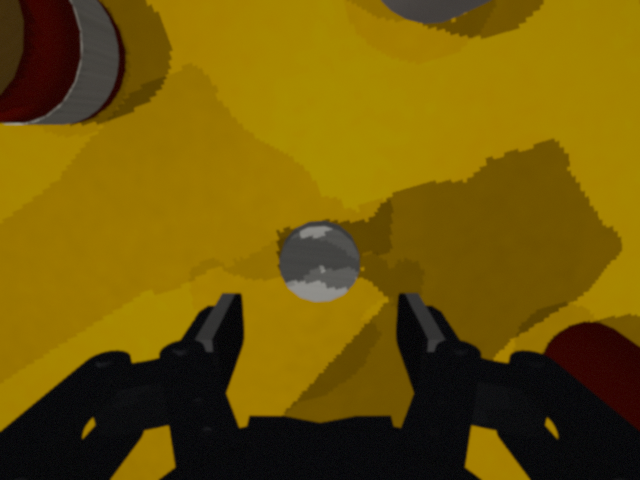

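The narrow disc is at (320,262) and I predicted (317,266), so it is between the jaws. Gripping it and carrying it to the pad.

```bash
python3 - <<'E'
from h import *
A=1.28
movel([*NAR,-.005],Q(A),speed=.1)
print(read_ft_force()); move_gripper(.035,40); print(read_finger_gap(),read_ft_force(),read_eef_pos())
movel([*NAR,.03],Q(A),speed=.1); print(read_finger_gap())
im=read_camera("wrist"); cv2.imwrite("pics/w9.png",im[:,:,::-1])
movel([*NAR,.15],Q(A),speed=.25)
movel([*PAD,.15],Q(A),speed=.25)
im=read_camera("wrist"); cv2.imwrite("pics/w10.png",im[:,:,::-1])
print(read_finger_gap(),read_time_s())
E
python3 -c "
import cv2
cv2.imwrite('pics/w910.png',cv2.resize(cv2.hconcat([cv2.imread('pics/w9.png'),cv2.imread('pics/w10.png')]),(800,300)))"
```

```text
[-0.28923673 -0.45981751 -0.43763203]
0.04194190502483317 [1.51921639e-01 3.28551200e-03 3.85037987e+00] [ 0.61532592  0.2171856  -0.00357571]
0.042011407404835395
0.04228401984741185 26.175
```

View pics/w910.png

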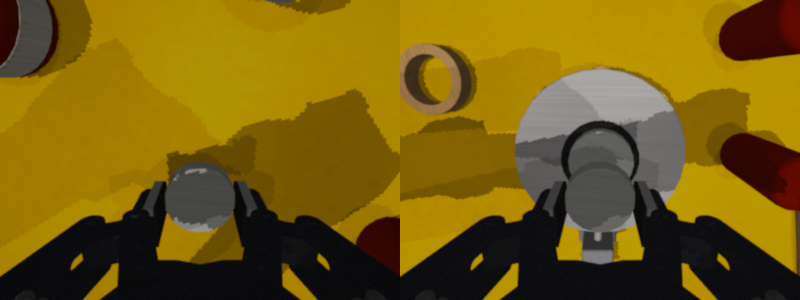

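```bash
python3 - <<'E'
from h import *
A=1.28
movel([*PAD,.095],Q(A),speed=.15); pause(.1)
f0=np.mean([read_ft_force() for _ in range(4)],axis=0); z=.095
while z>.083:
    z-=.001
    movel([*PAD,z],Q(A),speed=.05); f=np.array(read_ft_force())-f0
    if f[2]>3: break
print(z,f,read_eef_pos())
movel([*PAD,z+.0008],Q(A),speed=.03); print(read_ft_force()-f0)
move_gripper(.075); pause(.1)
movel([*PAD,.18],Q(A),speed=.2)
im=read_camera("wrist"); cv2.imwrite("pics/w11.png",im[:,:,::-1])
print(proj("wrist",[[*PAD,.106],[*PAD,.092],[*PAD,.078]]),read_time_s())
im=read_camera("scene"); cv2.imwrite("pics/s11.png",im[:,:,::-1])
E
python3 -c "
import cv2
a=cv2.imread('pics/w11.png');b=cv2.imread('pics/s11.png')[170:290,200:360]
cv2.imwrite('pics/ws11.png',cv2.resize(cv2.hconcat([a,cv2.resize(b,(640,480))]),(800,300)))"
```

```text
0.087 [-2.12435304  1.60561306  6.69366482] [ 0.59823754 -0.10405353  0.08834081]
[-0.88138906  2.20982876  4.0547587 ]
[[322.5334361  249.86507647]
 [322.45601975 243.14658422]
 [322.38656427 237.12594198]] 30.225
```

View pics/ws11.png

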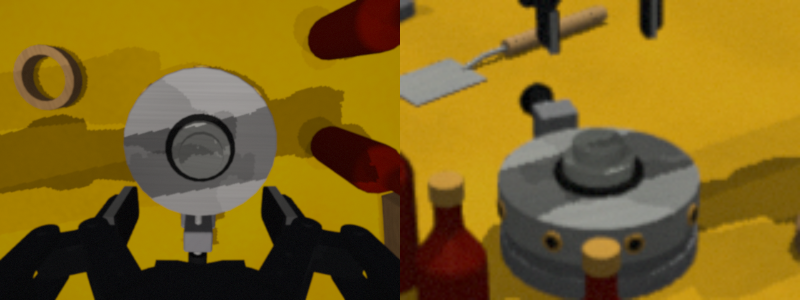

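View pics/w11.png

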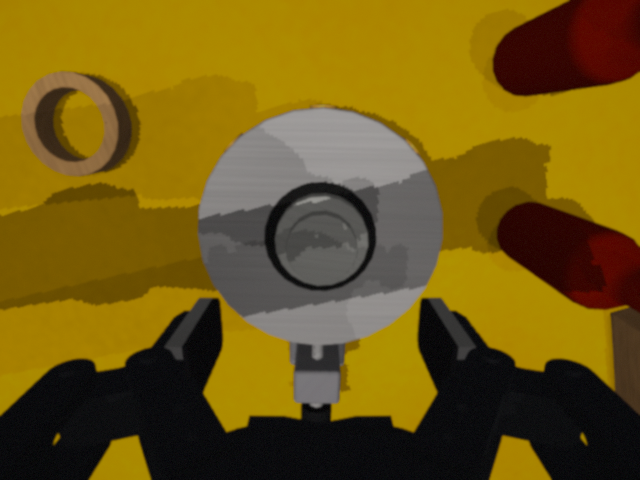

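```bash
python3 - <<'E'
import cv2,numpy as np
a=cv2.imread('pics/w11.png')[170:300,255:385]; b=cv2.imread('pics/s11.png')[190:260,235:325]
f=lambda i:cv2.resize(np.clip(i.astype(float)*1.8,0,255).astype(np.uint8),(400,400),interpolation=cv2.INTER_CUBIC)
cv2.imwrite('pics/z11.png',cv2.hconcat([f(a),f(b)]))
E
```

```text
(no output)
```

View pics/z11.png

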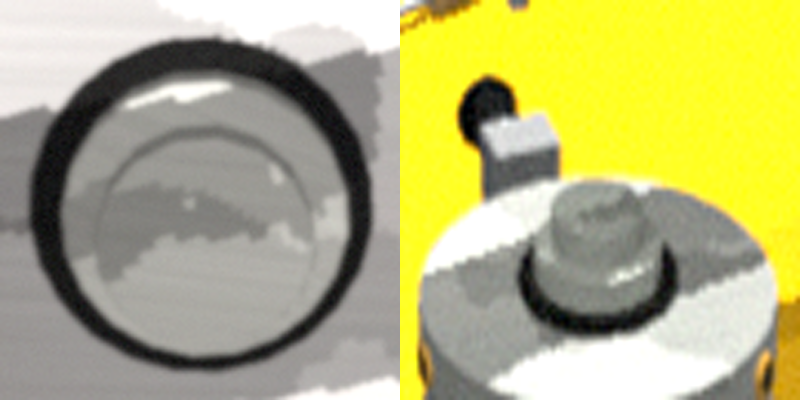

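The narrow disc is concentric on the wide one: the three circle centres agree to about 2 mm. Now the plunger.

```bash
python3 - <<'E'
from h import *
d=np.array([-.047,-.156]); d/=np.linalg.norm(d); A=float(np.arctan2(-d[1],-d[0])); print(A)
K=PAD+.163*d; print(K)
movel([*K,.18],Q(A),speed=.2); move_gripper(.06)
movel([*K,.13],Q(A),speed=.2)
im=read_camera("wrist"); cv2.imwrite("pics/w12.png",im[:,:,::-1])
print(proj("wrist",[[*K,.068],[*(PAD+.135*d),.076],[*(PAD+.105*d),.076],[*(PAD+.15*d),.068],[*(PAD+.176*d),.068]]),read_time_s(),read_eef_pos())
E
```

```text
1.2781637539052932
[ 0.55097876 -0.26007051]
[[318.76160051 255.27404284]
 [318.73026513 210.16841475]
 [318.72766652 152.89100952]
 [318.76005082 233.37832455]
 [318.76342401 276.4583746 ]] 31.9917 [ 0.55150943 -0.260211    0.13067931]
```

View pics/w12.png

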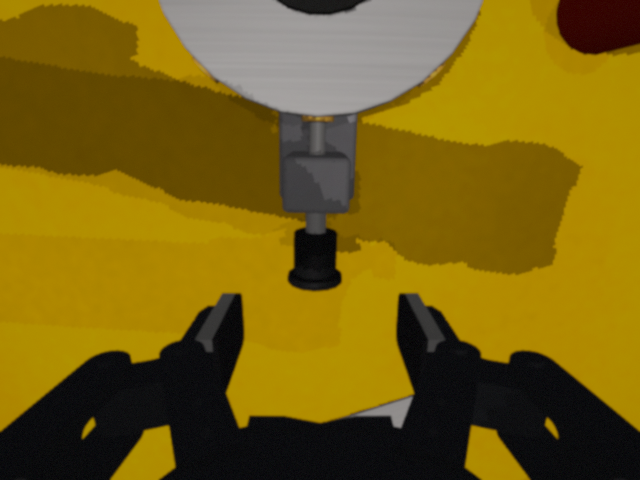

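The knob grip shows at rows 230–268 around column 315.5, within about 1 mm of the prediction. I'll shift sideways by that amount, descend and pinch it.

```bash
cat >> h.py <<'E'
d=np.array([-.047,-.156]); d/=np.linalg.norm(d)
E
python3 - <<'E'
from h import *
r=camera_params("wrist")["camera_from_world"][0,:2]; r/=np.linalg.norm(r)
K=PAD+.163*d-.0012*r
dk=K-PAD; A=float(np.arctan2(-dk[1],-dk[0])); print(r,A)
G=K-.003*d/1
f0=np.mean([read_ft_force() for _ in range(4)],axis=0)
movel([*G,.09],Q(A),speed=.15)
for z in (.07,.055,.045,.036):
    movel([*G,z],Q(A),speed=.1); f=np.array(read_ft_force())-f0; print(z,np.round(f,1))
    if abs(f).max()>8: break
move_gripper(.02,70); print(read_finger_gap(),read_ft_force()-f0,read_eef_pos(),read_time_s())
im=read_camera("wrist"); cv2.imwrite("pics/w13.png",im[:,:,::-1])
im=read_camera("scene"); cv2.imwrite("pics/s13.png",im[:,:,::-1])
np.save("G.npy",[*G,z,A])
E
```

```text
[ 0.95765829 -0.28790728] 1.2708019570691338
0.07 [-0.  -0.6 -0.1]
0.055 [-1.   1.2 -0.1]
0.045 [-0.3 -0.   0.2]
0.036 [ 0.2 -0.8  0.4]
0.023700208717752202 [-4.64650635  2.09521726  5.59533112] [ 0.54834134 -0.25617074  0.03634606] 33.9833
```

View pics/w13.png

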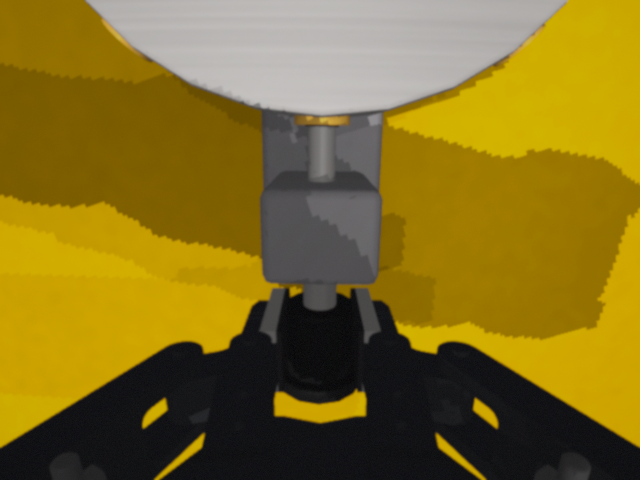

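The knob is centred between the jaws at (320,345). The gap reads 23.7 mm, and the gap has read about 2 mm low on both discs as well, which fits the 26 mm grip. Pulling.

```bash
python3 - <<'E'
from h import *
x,y,z,A=np.load("G.npy"); G=np.array([x,y]); u=-np.array([np.cos(A),np.sin(A)])
f0=np.array(read_ft_force())
for s in (.006,.012,.018,.021,.023,.0245,.0255):
    movel([*(G+s*u),z],Q(A),speed=.05); f=np.array(read_ft_force())-f0
    e=np.array(read_eef_pos()); print(s,"along",round(float(f[:2]@u),1),np.round(f,1),"act",round(float((e[:2]-G)@u),4),round(read_finger_gap(),4))
    if s>.02 and f[:2]@u<-32: break
print(read_time_s())
im=read_camera("wrist"); cv2.imwrite("pics/w14.png",im[:,:,::-1])
im=read_camera("top"); cv2.imwrite("pics/t14.png",im[:,:,::-1])
im=read_camera("scene"); cv2.imwrite("pics/s14.png",im[:,:,::-1])
E
```

```text
0.006 along -6.1 [1.1 6.1 1.2] act 0.0015 0.0235
0.012 along -6.7 [0.4 6.9 1.2] act 0.0062 0.0235
0.018 along -8.5 [1.5 8.4 1.9] act 0.011 0.0237
0.021 along -9.4 [1.8 9.2 1.4] act 0.0131 0.0237
0.023 along -8.6 [1.1 8.7 2.7] act 0.0146 0.0235
0.0245 along -10.1 [ 1.3 10.1  2.6] act 0.0157 0.0237
0.0255 along -9.8 [1.6 9.7 2.8] act 0.0165 0.0234
35.8833
```

View pics/w14.png

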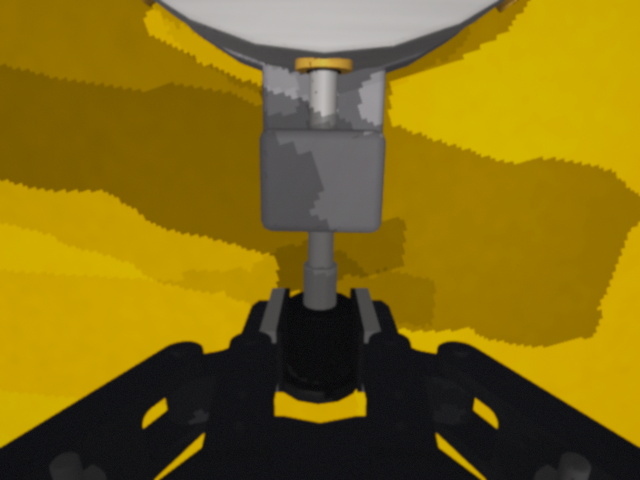

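View pics/s14.png

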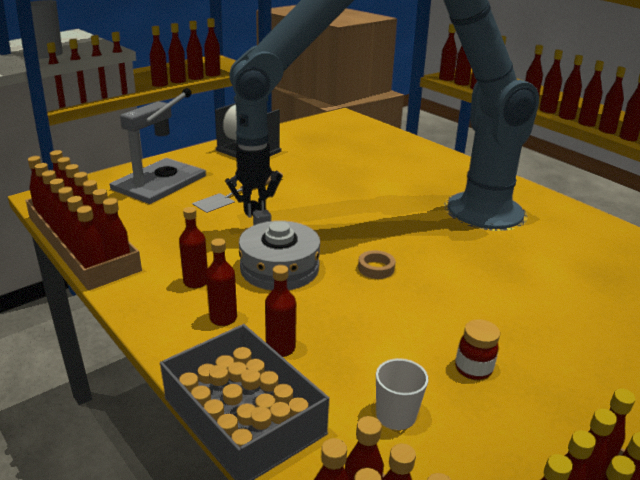

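No slip, but the arm gives about 1 mm per newton: actual travel is 16.5 mm for 25.5 mm commanded. I'll keep going until it hits the stop.

```bash
python3 - <<'E'
from h import *
x,y,z,A=np.load("G.npy"); G=np.array([x,y]); u=-np.array([np.cos(A),np.sin(A)])
move_gripper(.02,90)
for s in (.030,.034,.037,.040,.043):
    movel([*(G+s*u),z],Q(A),speed=.05); pause(.15); f=np.array(read_ft_force())
    e=np.array(read_eef_pos()); print(s,"along",round(float(f[:2]@u),1),np.round(f,1),"act",round(float((e[:2]-G)@u),4),np.round(e[2],4),round(read_finger_gap(),4))
pause(.5); e=np.array(read_eef_pos()); print("act",(e[:2]-G)@u, read_ft_force())
im=read_camera("wrist"); cv2.imwrite("pics/w15.png",im[:,:,::-1])
P=lambda t,zz:[*(PAD+t*d),zz]
print(proj("wrist",[P(.085,.055),P(.095,.0595),P(.105,.076),P(.135,.076)]))
im=read_camera("top"); cv2.imwrite("pics/t15.png",im[:,:,::-1]); print(read_time_s())
im=read_camera("scene"); cv2.imwrite("pics/s15.png",im[:,:,::-1])
E
```

```text
0.03 along -11.9 [-3.8 13.7  9.9] act 0.0201 0.0363 0.023
0.034 along -12.9 [-3.9 14.7 10.7] act 0.0233 0.0363 0.023
0.037 along -15.9 [-3.4 17.7 11.3] act 0.024 0.0364 0.0229
0.04 along -18.7 [-3.  20.5 12.9] act 0.024 0.0363 0.023
0.043 along -21.2 [-2.8 23.  13.1] act 0.024 0.0363 0.0229
act 0.02401016063034373 [-1.57200698 23.89078413 13.50486577]
[[332.58511758  32.63355854]
 [332.67417742  63.79448064]
 [333.72336682  91.85248731]
 [332.82193029 201.77904472]]
38.85
```

View pics/w15.png

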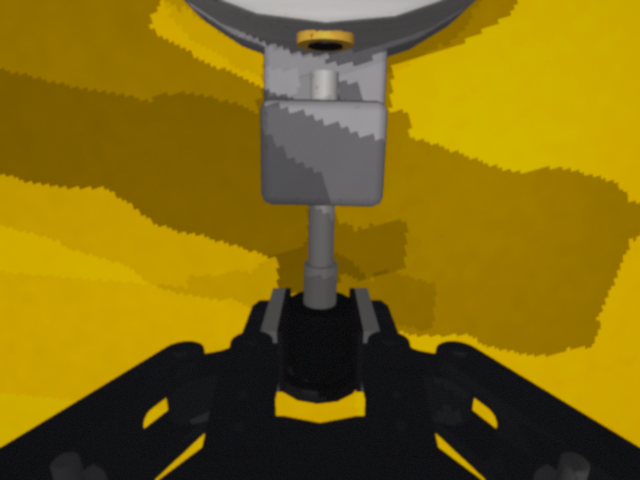

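The plunger is on its hard stop: travel is 24.0 mm and the force rises beyond that. The pin tip at (324,70) is clear of the open rim hole at (324,42). One last look at the stack and the bystanders.

```bash
python3 - <<'E'
import cv2
a=cv2.imread('pics/s15.png');b=cv2.imread('pics/t15.png')
cv2.imwrite('pics/f.png',cv2.resize(cv2.hconcat([cv2.resize(a[150:330,190:430],(640,480)),b]),(800,300)))
E
```

```text
(no output)
```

View pics/f.png

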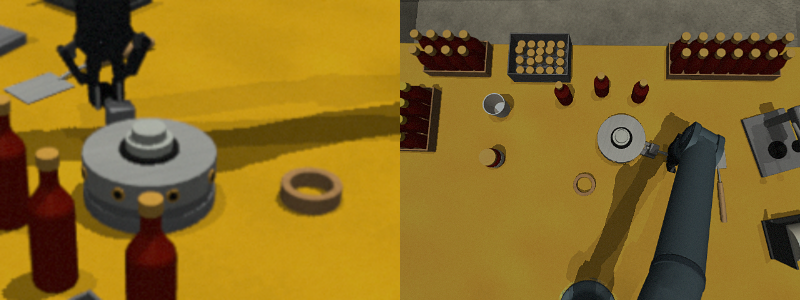

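The stack is concentric on the pad at (620,137), the bystanders are where they started, and the plunger is still held. Handing in.

```bash
python3 - <<'E'
from bench import *
print(read_finger_gap(),read_ft_force(),sign_off(),read_time_s())
E
```

```text
the job is handed in; nothing more can be done
the job is handed in; nothing more can be done
```

The pedestal is built and the plunger is held fully back in the gripper, so you can turn the table. I handed the job in at about 39 s; it reports no verdict, so what follows comes from my own last checks.

- **Discs:** the wide disc lies on the rubber pad and the narrow disc on top of it, both let go. In the wrist picture after release, their centres agreed with the pad's to about 2 mm. The last scene and top pictures still show the stack flat and concentric.
- **Plunger:** it is pulled 24.0 mm to its hard stop, with about 24 N of pull on the wrist sensor. The wrist picture shows the pin clear of the open rim hole. The grip is set to 90 N and did not slip.
- **Bystanders:** all looked unmoved in the last pictures. The arm partly hides the spatula in the top view.

**Disagreements with the spec:**
- **Fingertip position:** at a 70 mm opening, the tips are about 14 mm behind the reported TCP, not 19 mm ahead as the description says. My first grasp of the wide disc closed above it because of this. A gentle touch on the bench gave the real height, and I used that from then on.
- **Finger gap:** it read about 2 mm low on everything gripped.
- **Final readings:** the last gap and force readings in the hand-in script did not come through; the last force reading was just before it.

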